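# Pinch a bushing in a two-knob clamping fixture without upsetting its set stop

## Robot

A 6-joint arm with a two-finger parallel gripper is mounted at the origin on the work surface. World frame = base frame: x ahead of the robot, y to its left, z up, the work surface at z = 0. Lengths are in m, angles in rad, forces in N, time in s.
With the tool pointing down it reaches from about 0.375 to 0.9 m from the base axis. Payload 3.1 kg.
Tool frame: the origin (TCP) lies on the front face of the gripper's body, between the roots of the fingers; the fingertips stand 73 mm ahead of it and the grasp point (between the pads) lies 54 mm ahead of it (manip.tips_ahead is the distance from the TCP to the fingertips, in m); z points along the fingers, y is the line along which they close (so a half turn about z gives the same grasp; the last joint's range is limited). The gripper opens to 85 mm and grips with 20 to 120 N. Pads are 22 mm wide; open, the fingers measure 114 mm over their backs; the gripper's body (76 mm by 85 mm) begins 54 mm behind the grasp point. The pads swing forward as they close: fully open they stand 13 mm farther back than shut.
Start: joints at [1.012, 0.527, 1.433, -0, 1.181, -0.178], TCP at [0.232, 0.58, 0.304] pointing down, gripper open.
Joint ranges: [-3.08, 3.08], [-0.75, 2.2], [0.22, 2.44], [-1.43, 4.57], [0, 2.65], [-2.85, 2.85]. Speed limits (rad/s): [2.79, 2.79, 3.14, 3.14, 3.14, 3.14].

## Interface

Orientations are given as a unit quaternion [x, y, z, w].
In Python, from station import sense, eyes, workorder, manip gives the robot as it stands.
- The arm moves only by the shell command python3 -m inch 'ROWS' [OPENING] [FORCE]. ROWS is JSON, a list of rows, each an object of numbers: "dx", "dy", "dz": the shift along the tool's x, y, z in cm; "wx", "wy", "wz": the turn, a rotation vector about the tool's x, y, z in degrees. In form: [{"dx": .., "dy": .., "dz": .., "wx": .., "wy": .., "wz": ..}, ...]. A call has 1 to 10 rows; each row shifts and turns the commanded pose from where the row before left it, along the tool's axes as they then stand; what a row does not reach is not made up. A row lasts 1/8 s, in which the tool goes at most 62.5 mm and 10.7 degrees, less where a joint would pass 70% of its speed; a pose out of reach is approached as far as the arm can. A call with a gripper value outside its range is refused whole. OPENING is the opening, from 0 (shut) to 1 (fully open), set as the call begins (- or left out, the last holds). The fingers move at their own pace and stop on an object; FORCE is the grip in N (left out, the last holds). Time passes only in rows, so rows that do not move let the fingers close. It gives the time, the measured TCP pose, the force, the opening and the grip force at its end, in the units of the state.
- sense(): the state, without advancing time (a new reading comes with each control period).
- eyes.snapshot(name): name is "side" or "top" or "wrist"; returns the picture (384x512x3 uint8, red, green, blue); there is no depth.
- eyes.camera_params(name): a dict with "fx", "fy", "cx", "cy" (pixels), "rvec" (rotation vector, rad) and "tvec" (3), from world to camera coordinates, as OpenCV has them. Camera axes: x right, y down, z forward; pixel columns grow to the right and rows downward; lengths in m; the calibration is good to about 2 mm. A picture is of the moment at which its call begins: read the wrist's pose just before it. camera_params takes no time and is no camera call; for the wrist camera it gives the pose at the moment of the call.
- workorder.sign_off(): hands the job in; it is judged then, once.
The state is a dict: "t": time; "q": joint angles; "qd": joint speeds; "tau": joint torques, N m; "tcp_pos": TCP position; "tool_rot": TCP orientation; "force": force on the tool from outside, world axes, zero at the start; "ft_torque": the same for the moment, N m; "finger_gap": opening from 0.0 (shut) to 1.0 (fully open); "gripper_force": force on a finger pad.
Only numpy, scipy, OpenCV 4.12 (cv2) and the standard library are available. Lean on these libraries where they do the work, as an engineer would, in place of code of your own. Each camera call takes 0.05 s, during which the arm holds its last target. There are 200 camera calls.

## Task

Take the brass bushing out of the blue tray, stand it upright on the bare steel patch of the green fixture, between the blue V stop and the red finger, and let go of it. Then turn the black inner knob clockwise until its red finger has pushed the bushing home into the blue V and pinches it there firmly, feeling for the resistance: the wide outer ring that carries the V stop has been set by the fitter and only friction holds it, so it must not be shifted. Let go of the knob and leave the bushing clamped, and leave the other bushings in the tray.

Things in the scene. Friction and masses are not known exactly. Their poses are not given: they have to be found in the camera images.
- fixture: Green plate, 180 x 150 x 12 mm, screwed to the table, with a bare steel patch. Origin: on the table, under the common vertical axis of the two knobs; z up. The plate spans -56 to 124 mm along its x, 75 mm either side in y; its top, where the bushing stands, is 12 mm up. The bushing's place is 85 mm from the axis, along the fixture's x give or take 0.3 rad, as the ring is set.
- set_ring: OUTER of the concentric pair: dark knurled ring, 72 mm across, 22 to 40 mm above the table, carrying the V stop. Turns about the vertical axis, held only by friction: about 0.6 N m (7 N at the V). Origin on the axis, 22 mm above the table, z up; +x points to where the bushing comes to rest in the V.
- clamp_knob: INNER of the pair, same axis, friction about 0.35 N m, stays where left. Black round knob, 36 mm across, 48.5 to 90.5 mm above the table; under it a red hub (48 mm across) and arm, 40.5 to 48.5 mm up. Origin on the axis, 40.5 mm up, z up; +x points to the centre of a 26 mm bushing that the finger just touches. Clockwise from above (yaw falls) swings the finger to the V, 0.5 to 1.4 rad away.
- knob_grip (a point): Point on the axis in the black knob's grip, 69.5 mm above the table.
- finger_face (a point): Middle of the red finger's pressing face: 85 mm along the knob's x, 13 mm to its +y side, 33.5 mm above the table, facing the knob's -y. The finger plate is 36 mm long (68 to 104 mm from the axis), 9 mm thick, 18.5 to 48.5 mm above the table; its arm lies on the +y side too.
- v_seat (a point): Where the axis of a bushing seated in the V would nominally be: 85 mm along the ring's x, 32 mm above the table. The pad is shimmed by hand, up to 5 mm nearer or farther, not measured: the pinch comes when the knob's yaw equals the ring's give or take 0.08 rad. It is stiff: under 1 mm at the finger from touch to the ring slipping.
- stop_arm (a point): On top of the ring's dark arm (12 mm wide, 25 to 37 mm above the table) behind the blue V pad: 85 mm along the ring's x, 30 mm to its -y side. The pad (36 mm long, 16 to 46 mm above the table) is open towards the ring's +y; its tips reach to within about 1 to 12 mm of the ring's x line, so keep the gripper's fingers clear.
- brass_bushing: The brass bushing to clamp: a plain upright cylinder, 26 mm in diameter, 40 mm tall, 0.13 kg. Origin at the centre of its underside, z up.
- steel_bushing: Steel bushing of the same size, to be left in the tray. Origin at the centre of its underside.
- black_bushing: Black bushing of the same size, to be left in the tray. Origin at the centre of its underside.
- tray: Blue open stock tray, 210 (x) x 120 (y) x 22 mm, wall and floor 4 mm. Origin at the centre of its underside. The three bushings stand in a row along its x, 65 mm apart, on its centre line, in any order.
- oil_can: Yellow oil bottle, 60 mm in diameter, 160 mm tall, standing near the table's left edge; leave it standing. Origin at the centre of its underside.

How it is judged:
On the way:
1. the brass bushing stands upright on the fixture between stop and finger, let go and not yet pinched (angle between brass_bushing's own z axis and vertical below 0.1 rad and z of brass_bushing in the frame of fixture between 0.009 and 0.015 m and horizontal distance between brass_bushing and v_seat below 0.07 m and contact force between the fingers and brass_bushing below 0.1 N and linear speed of brass_bushing below 0.01 m/s and contact force between clamp_knob and brass_bushing below 0.3 N), for 0.2 s.
At the end, for the whole second after the job is handed in: Brass bushing upright (0.1 rad) on the fixture plate, within 12 mm of the nominal V seat, at rest, pinched with over 1.5 N by both red finger and V stop; the outer ring's V moved under 1.5 mm; the other bushings moved under 20 mm (angle between brass_bushing's own z axis and vertical below 0.1 rad and z of brass_bushing in the frame of fixture between 0.009 and 0.015 m and horizontal distance between brass_bushing and v_seat below 0.012 m and contact force between each of clamp_knob, set_ring and brass_bushing above 1.5 N and linear speed of brass_bushing below 0.01 m/s and distance of v_seat from where it was at the start of the episode below 0.0015 m and distance of each of steel_bushing, black_bushing from where it was at the start of the episode below 0.02 m); the robot touches nothing.
It fails at once if the set outer ring was shifted (its V moved by more than 1.5 mm) (distance of v_seat from where it was at the start of the episode above 0.0015 m).
It fails at once if another bushing in the tray was knocked away (moved by more than 30 mm) (distance of any of steel_bushing, black_bushing from where it was at the start of the episode above 0.03 m).
It fails at once if the oil bottle was knocked over (angle between oil_can's own z axis and vertical above 0.5 rad).
It also fails if it takes over 61 s, if anything falls off the work surface, if the arm or the gripper's body presses on something with over 40 N, if the wrist force passes 120 N, or if a joint passes its speed limit or range.

## Working session

There is one attempt and no reset: what is moved stays moved. The work goes in short steps, Python scripts to look and compute and a shell command to move; the robot and the scene stay as the last step left them, time stands still between calls to the robot, and variables do not carry over. Pictures are saved under pics/ and viewed, at most 10 in all, crops included, and the job is handed in when it is done.

```bash
ls; mkdir -p pics; cat > h.py <<'E'
import numpy as np, cv2
from station import sense, eyes, workorder, manip
def snap(n,f=None):
    p=eyes.camera_params(n); im=np.array(eyes.snapshot(n))
    if f: cv2.imwrite('pics/'+f,im[:,:,::-1])
    return im,p
def ray(p,u,v):
    R=cv2.Rodrigues(np.array(p['rvec'],float))[0];t=np.array(p['tvec'],float).ravel()
    d=R.T@np.array([(u-p['cx'])/p['fx'],(v-p['cy'])/p['fy'],1]);return -R.T@t,d
def onz(p,u,v,z):
    c,d=ray(p,u,v);return c+d*(z-c[2])/d[2]
def proj(p,X):
    R=cv2.Rodrigues(np.array(p['rvec'],float))[0];x=R@np.array(X,float)+np.array(p['tvec']).ravel()
    return p['fx']*x[0]/x[2]+p['cx'],p['fy']*x[1]/x[2]+p['cy']
E
python3 - <<'E'
from h import *
a,p=snap('top','top0.png');b,q=snap('side','side0.png')
for n,p in(('top',p),('side',q)): print(n,ray(p,256,192))
s=sense();print(s)
E
```

```text
pics
top (array([0.35993585, 0.14213105, 1.32852602]), array([ 0.13720394,  0.02364311, -0.99039593]))
side (array([0.27373591, 1.01543243, 0.74507216]), array([ 0.23129704, -0.75986059, -0.60786433]))
{'t': 0.1, 'q': array([ 1.01149928e+00,  5.28370878e-01,  1.43376435e+00, -1.97086165e-05,
        1.18142536e+00, -1.78471698e-01]), 'qd': array([ 0.00079007, -0.00098316, -0.00319993,  0.00012959,  0.0015469 ,
        0.00099402]), 'tau': array([-9.76982956e-04, -4.43305349e+01, -1.78586215e+01, -3.46658708e-04,
        3.87853797e-03,  1.71883278e-05]), 'tcp_pos': array([0.23199222, 0.57980513, 0.3030359 ]), 'tool_rot': array([ 1.89260352e-01,  9.81926449e-01, -9.21062815e-04, -3.46294445e-04]), 'force': array([-0.05220881,  0.03254238,  0.24859466]), 'ft_torque': array([-0.00420539, -0.02637634,  0.08269866]), 'gripper_force': 0.0, 'finger_gap': 0.998422021284271}
```

View pics/top0.png

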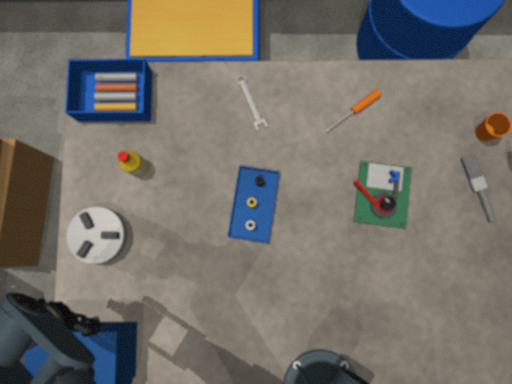

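View pics/side0.png

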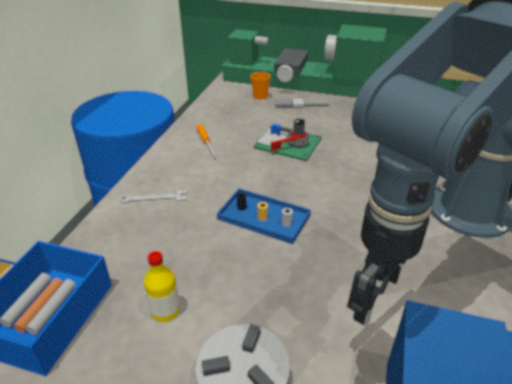

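The top view shows the blue tray at (255,204) with black (260,181), brass (252,202) and steel (250,225) bushings. The green fixture is at (383,195), the knob at (387,204), the blue V at (394,180) and the red finger arm running from (360,184). The side view agrees, with the bottle at (160,290).

```bash
python3 - <<'E'
from h import *
a,p=snap('top')
h=cv2.cvtColor(a,cv2.COLOR_RGB2HSV)
def m(lo,hi,box):
    k=cv2.inRange(h,np.array(lo),np.array(hi));z=np.zeros_like(k);x0,y0,x1,y1=box;z[y0:y1,x0:x1]=k[y0:y1,x0:x1];return z
def info(n,k,z):
    pts=np.argwhere(k>0)[:,::-1];c=pts.mean(0);print(n,len(pts),c,onz(p,*c,z).round(4));return pts
info('brass',m((15,90,80),(35,255,255),(235,190,270,215)),.044)
for n,k,z,in(('tray',m((100,120,60),(120,255,255),(220,155,290,250)),.018),('green',m((50,60,40),(90,255,255),(340,150,430,240)),.012)):
    pts=info(n,k,z);r=cv2.boxPoints(cv2.minAreaRect(pts.astype(np.float32)))
    W=np.array([onz(p,*c,z)[:2] for c in r]);print(W.round(4).tolist(),W.mean(0),[np.linalg.norm(W[i]-W[i-1]).round(3) for i in range(4)],[np.degrees(np.arctan2(*(W[i]-W[i-1])[::-1])).round(1) for i in range(4)])
info('red',m((0,130,60),(8,255,255),(345,170,400,220)),.0485)
info('blue',m((100,120,60),(125,255,255),(380,160,410,200)),.046)
info('knob',m((0,0,0),(180,255,50),(370,190,405,225)),.0905)
E
```

```text
brass 58 [251.65517241 202.24137931] [0.5089 0.1851 0.044 ]
tray 2603 [253.81905494 203.93315405] [0.507  0.1798 0.018 ]
[[0.4152, 0.2532], [0.6194, 0.2221], [0.6, 0.1058], [0.3967, 0.1394]] [0.50784918 0.18012918] [np.float64(0.115), np.float64(0.207), np.float64(0.118), np.float64(0.206)] [np.float64(80.8), np.float64(-8.7), np.float64(-99.5), np.float64(170.6)]
green 1510 [382.32781457 201.97880795] [ 0.5113 -0.1897  0.012 ]
[[0.454, -0.1052], [0.631, -0.1302], [0.6134, -0.2799], [0.4371, -0.2522]] [ 0.53385968 -0.19187532] [np.float64(0.148), np.float64(0.179), np.float64(0.151), np.float64(0.178)] [np.float64(83.5), np.float64(-8.0), np.float64(-96.7), np.float64(171.0)]
red 230 [371.29130435 197.37826087] [ 0.5202 -0.1502  0.0485]
blue 73 [394.19178082 176.12328767] [ 0.5806 -0.2176  0.046 ]
knob 108 [387.7962963 203.75     ] [ 0.4973 -0.1844  0.0905]
```

The sizes check out: the tray measures 207x116 mm and the plate 179x150 mm. Brass is the middle bushing, at about (0.509, 0.184), and the fixture axis is near (0.499, -0.186). I'll move over the tray.

```bash
python3 -m inch '[{"dx":-4.5,"dy":-2.94},{"dx":-4.5,"dy":-2.94},{"dx":-4.5,"dy":-2.94},{"dx":-4.5,"dy":-2.94},{"dx":-4.5,"dy":-2.94},{"dx":-4.5,"dy":-2.94},{"dx":-4.5,"dy":-2.94},{"dx":-4.5,"dy":-2.94},{"dx":-4.4,"dy":-2.94},{"wz":-10}]' 0.65
python3 -m inch '[{"wz":-2.8,"dz":4},{"dz":4},{}]'
cat >> h.py <<'E'
from scipy.spatial.transform import Rotation as Ro
def move(target,yaw=None):
    """tool shift in cm (before turn) and wz deg to put TCP on world target with tool y at world yaw deg"""
    s=sense();R=Ro.from_quat(s['tool_rot']).as_matrix();d=R.T@(np.array(target)-s['tcp_pos'])*100
    y=np.degrees(np.arctan2(R[1,1],R[0,1]))
    print('t',round(s['t'],2),'tcp',s['tcp_pos'].round(4),'yawy',round(y,2),'zaxis',R[:,2].round(4),'shift cm',d.round(2),'wz',None if yaw is None else round(-((yaw-y+90)%180-90),2))
E
python3 - <<'E'
from h import *
a,p=snap('wrist','w1.png')
h=cv2.cvtColor(a,cv2.COLOR_RGB2HSV)
k=cv2.inRange(h,(15,90,60),(35,255,255))
n,l,st,c=cv2.connectedComponentsWithStats(k)
for i in range(1,n):
    if st[i,4]>100: print(st[i],c[i],onz(p,*c[i],.044).round(4))
move([.509,.184,.1])
E
```

```text
[ 430   72   82  187 6473] [482.60698285 159.79144137] [0.3077 0.8127 0.044 ]
t 0.2 tcp [0.2321 0.5799 0.3033] yawy 68.18 zaxis [-7.0e-04 -1.2e-03 -1.0e+00] shift cm [-40.43 -26.44  20.35] wz Noneinvalid input at $[0]: expected keys dx, dy, dz, wx, wy, wz
invalid input at $[0]: expected keys dx, dy, dz, wx, wy, wz
```

View pics/w1.png

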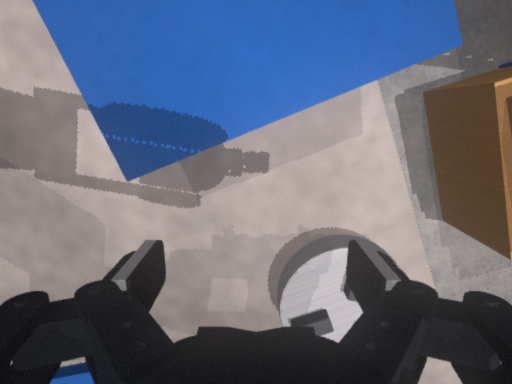

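The arm hasn't moved, because every row must carry all six keys. This picture is still the start pose, with the fingers at the bottom around (150,270) and (370,270).

```bash
python3 -m inch '[{"dx":-4.5,"dy":-2.94,"dz":0,"wx":0,"wy":0,"wz":0},{"dx":-4.5,"dy":-2.94,"dz":0,"wx":0,"wy":0,"wz":0},{"dx":-4.5,"dy":-2.94,"dz":0,"wx":0,"wy":0,"wz":0},{"dx":-4.5,"dy":-2.94,"dz":0,"wx":0,"wy":0,"wz":0},{"dx":-4.5,"dy":-2.94,"dz":0,"wx":0,"wy":0,"wz":0},{"dx":-4.5,"dy":-2.94,"dz":0,"wx":0,"wy":0,"wz":0},{"dx":-4.5,"dy":-2.94,"dz":0,"wx":0,"wy":0,"wz":0},{"dx":-4.5,"dy":-2.94,"dz":0,"wx":0,"wy":0,"wz":0},{"dx":-4.4,"dy":-2.94,"dz":0,"wx":0,"wy":0,"wz":0},{"dx":0,"dy":0,"dz":0,"wx":0,"wy":0,"wz":-10}]' 0.65
python3 -m inch '[{"dx":0,"dy":0,"dz":4,"wx":0,"wy":0,"wz":-2.8},{"dx":0,"dy":0,"dz":4,"wx":0,"wy":0,"wz":0},{"dx":0,"dy":0,"dz":0,"wx":0,"wy":0,"wz":0}]'
python3 - <<'E'
from h import *
a,p=snap('wrist','w2.png')
h=cv2.cvtColor(a,cv2.COLOR_RGB2HSV)
k=cv2.inRange(h,(15,90,60),(35,255,255))
n,l,st,c=cv2.connectedComponentsWithStats(k)
for i in range(1,n):
    if st[i,4]>100: print(st[i],c[i],onz(p,*c[i],.044).round(4))
move([.509,.184,.1],81)
E
```

```text
t: 1.45
tcp_pos: [0.5116, 0.1812, 0.3039]
tool_rot: [0.103, 0.995, -0.0, 0.001]
force: [-0.2, 1.2, -0.1]
finger_gap: 0.651
gripper_force: 0.0
t: 1.82
tcp_pos: [0.507, 0.184, 0.2213]
tool_rot: [0.079, 0.997, -0.001, -0.004]
force: [-0.3, 0.6, -0.4]
finger_gap: 0.651
gripper_force: 0.0
[247 178  29  35 504] [260.25198413 196.45634921] [0.5082 0.1858 0.044 ]
t 1.88 tcp [0.5084 0.1843 0.2232] yawy 80.98 zaxis [-3.1e-03 -4.0e-04 -1.0e+00] shift cm [-1.000e-01 -1.000e-02  1.231e+01] wz -0.02
```

View pics/w2.png

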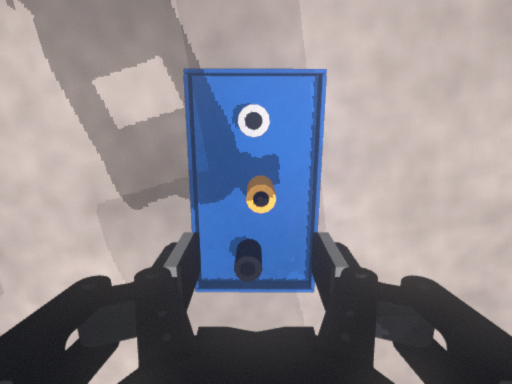

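The wrist view shows the tray with steel at (254,120), brass top at (261,199) and black at (248,265), and the fingers straddle the brass column. Brass is at about (0.510, 0.185), so I'll descend and grip.

```bash
python3 -m inch '[{"dx":-0.1,"dy":0.1,"dz":4,"wx":0,"wy":0,"wz":0},{"dx":0,"dy":0,"dz":4,"wx":0,"wy":0,"wz":0},{"dx":0,"dy":0,"dz":3.3,"wx":0,"wy":0,"wz":0},{"dx":0,"dy":0,"dz":2,"wx":0,"wy":0,"wz":0},{"dx":0,"dy":0,"dz":0,"wx":0,"wy":0,"wz":0},{"dx":0,"dy":0,"dz":0,"wx":0,"wy":0,"wz":0}]'
python3 -m inch '[{"dx":0,"dy":0,"dz":0,"wx":0,"wy":0,"wz":0},{"dx":0,"dy":0,"dz":0,"wx":0,"wy":0,"wz":0},{"dx":0,"dy":0,"dz":0,"wx":0,"wy":0,"wz":0},{"dx":0,"dy":0,"dz":0,"wx":0,"wy":0,"wz":0}]' 0 30
```

```text
t: 2.62
tcp_pos: [0.5115, 0.1856, 0.0926]
tool_rot: [0.079, 0.997, 0.0, 0.002]
force: [0.7, -0.5, -1.0]
finger_gap: 0.648
gripper_force: 0.0
t: 3.12
tcp_pos: [0.5108, 0.1854, 0.0922]
tool_rot: [0.079, 0.997, 0.0, 0.001]
force: [-1.1, 0.2, 6.7]
finger_gap: 0.285
gripper_force: 29.1
```

```bash
python3 -m inch '[{"dx":0,"dy":0,"dz":-3,"wx":0,"wy":0,"wz":0},{"dx":0,"dy":0,"dz":-5,"wx":0,"wy":0,"wz":0},{"dx":0,"dy":0,"dz":-5,"wx":0,"wy":0,"wz":0},{"dx":-1.2,"dy":-4.5,"dz":-1,"wx":0,"wy":0,"wz":0},{"dx":-1.2,"dy":-4.5,"dz":-1,"wx":0,"wy":0,"wz":0},{"dx":-1.2,"dy":-4.5,"dz":-1,"wx":0,"wy":0,"wz":0},{"dx":-1.2,"dy":-4.5,"dz":-1,"wx":0,"wy":0,"wz":0},{"dx":-1.2,"dy":-4.5,"dz":-1,"wx":0,"wy":0,"wz":0},{"dx":-1.2,"dy":-4.5,"dz":0,"wx":0,"wy":0,"wz":0},{"dx":-1.2,"dy":-4.5,"dz":0,"wx":0,"wy":0,"wz":0}]'
python3 -m inch '[{"dx":-1.2,"dy":-4.5,"dz":0,"wx":0,"wy":0,"wz":0},{"dx":0,"dy":0,"dz":0,"wx":0,"wy":0,"wz":10},{"dx":0,"dy":0,"dz":0,"wx":0,"wy":0,"wz":10},{"dx":0,"dy":0,"dz":0,"wx":0,"wy":0,"wz":10},{"dx":0,"dy":0,"dz":0,"wx":0,"wy":0,"wz":10},{"dx":0,"dy":0,"dz":0,"wx":0,"wy":0,"wz":10},{"dx":0,"dy":0,"dz":0,"wx":0,"wy":0,"wz":10},{"dx":0,"dy":0,"dz":0,"wx":0,"wy":0,"wz":10},{"dx":0,"dy":0,"dz":0,"wx":0,"wy":0,"wz":0},{"dx":0,"dy":0,"dz":0,"wx":0,"wy":0,"wz":0}]'
python3 - <<'E'
from h import *
move([.55,-.19,.27],10)
a,p=snap('wrist','w3.png')
h=cv2.cvtColor(a,cv2.COLOR_RGB2HSV)
for n,lo,hi,z in(('red',(0,130,60),(8,255,255),.0485),('blue',(100,120,60),(125,255,255),.046),('green',(50,60,40),(90,255,255),.012)):
    k=cv2.inRange(h,lo,hi);N,l,st,c=cv2.connectedComponentsWithStats(k);i=1+st[1:,4].argmax()
    pts=np.argwhere(l==i)[:,::-1].astype(np.float32);r=cv2.boxPoints(cv2.minAreaRect(pts))
    print(n,st[i],c[i],onz(p,*c[i],z).round(4));print(r.round(1).tolist(),[onz(p,*q,z)[:2].round(4).tolist() for q in r])
E
```

```text
t: 4.38
tcp_pos: [0.5433, -0.1404, 0.2711]
tool_rot: [0.079, 0.997, 0.0, -0.0]
force: [1.0, 0.7, -0.6]
finger_gap: 0.28
gripper_force: 29.9
t: 5.62
tcp_pos: [0.5483, -0.1852, 0.2708]
tool_rot: [0.635, 0.772, -0.0, -0.0]
force: [0.3, 0.2, -1.2]
finger_gap: 0.278
gripper_force: 29.9
t 5.62 tcp [ 0.5483 -0.1852  0.2708] yawy 11.12 zaxis [-4.e-04  2.e-04 -1.e+00] shift cm [-0.5   0.08  0.08] wz 1.12
red [ 186  100  112   94 1560] [242.55961538 137.79551282] [ 0.5273 -0.1472  0.0485]
[[184.39999389648438, 164.60000610351562], [263.29998779296875, 74.0999984741211], [299.70001220703125, 105.9000015258789], [220.8000030517578, 196.39999389648438]] [[0.4766, -0.1832], [0.5353, -0.0881], [0.5737, -0.1085], [0.5165, -0.2079]]
blue [269 197  32  32 546] [283.56043956 214.50732601] [ 0.5823 -0.2153  0.046 ]
[[261.8999938964844, 219.0], [270.3999938964844, 196.39999389648438], [303.5, 208.8000030517578], [295.0, 231.39999389648438]] [[0.5616, -0.2243], [0.5651, -0.1991], [0.6008, -0.2054], [0.5979, -0.231]]
green [ 150   83  117  151 6078] [197.92925304 154.72194801] [ 0.4822 -0.1774  0.012 ]
[[147.89999389648438, 214.89999389648438], [183.60000610351562, 82.0999984741211], [269.3999938964844, 105.19999694824219], [233.60000610351562, 238.0]] [[0.4362, -0.2564], [0.4573, -0.1069], [0.5475, -0.1122], [0.537, -0.2654]]
```

View pics/w3.png

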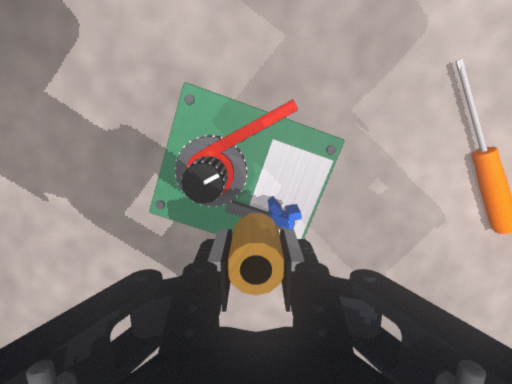

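The wrist view shows the brass held at (257,265), the knob top at (204,185), the ring at (211,172), the red arm to (297,105) and the V with tips at about (272,199) and (297,208). I'll zoom in once for the ring axis and the tips.

```bash
python3 - <<'E'
from h import *
a=cv2.imread('pics/w3.png')[75:255,140:350]
cv2.imwrite('pics/w3c.png',cv2.resize(a,None,fx=3.3,fy=3.3,interpolation=cv2.INTER_CUBIC))
p=eyes.camera_params('wrist')
for n,u,v,z in(('c1',183,82,.012),('c2',344,139,.012),('c3',150,212,.012),('ring',211,172,.04),('knob',204,186,.0905),('tipL',272,198,.046),('tipR',298,209,.046)): print(n,onz(p,u,v,z).round(4))
E
```

```text
c1 [ 0.4568 -0.107   0.012 ]
c2 [ 0.6327 -0.1308  0.012 ]
c3 [ 0.4382 -0.2524  0.012 ]
ring [ 0.5022 -0.1873  0.04  ]
knob [ 0.5038 -0.1894  0.0905]
tipL [ 0.5672 -0.2005  0.046 ]
tipR [ 0.5955 -0.2068  0.046 ]
```

View pics/w3c.png

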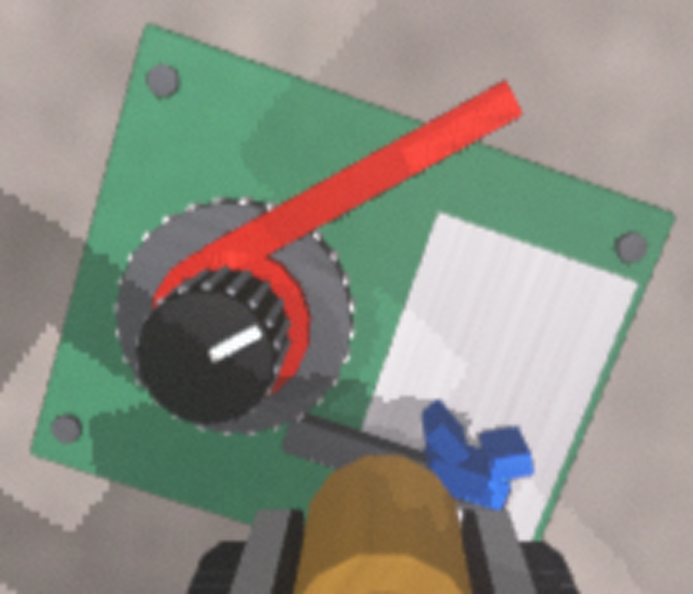

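The crop gives the axis at about (0.502, -0.187). The ring arm and V point at about -8°, and the white mark and red arm put the knob at about +41°. I'll place the bushing at 86 mm and +7°, clear of both.

```bash
python3 - <<'E'
from h import *
move([.5873,-.1768,.130],7)
E
```

```text
t 5.67 tcp [ 0.5483 -0.1853  0.2709] yawy 11.1 zaxis [-3.e-04  1.e-04 -1.e+00] shift cm [ 0.08  3.99 14.08] wz 4.1
```

```bash
python3 -m inch '[{"dx":0.1,"dy":2,"dz":0,"wx":0,"wy":0,"wz":0},{"dx":0,"dy":2,"dz":0,"wx":0,"wy":0,"wz":0},{"dx":0,"dy":0,"dz":4,"wx":0,"wy":0,"wz":4},{"dx":0,"dy":0,"dz":4,"wx":0,"wy":0,"wz":0},{"dx":0,"dy":0,"dz":4,"wx":0,"wy":0,"wz":0},{"dx":0,"dy":0,"dz":2.1,"wx":0,"wy":0,"wz":0},{"dx":0,"dy":0,"dz":0,"wx":0,"wy":0,"wz":0},{"dx":0,"dy":0,"dz":0,"wx":0,"wy":0,"wz":0}]'
python3 - <<'E'
from h import *
move([.5873,-.1768,.103],7)
snap('wrist','w4.png');b,p=snap('side','s4.png')
c=cv2.resize(b[100:180,230:350],None,fx=5,fy=5,interpolation=cv2.INTER_CUBIC)
w=cv2.imread('pics/w4.png'); c=c[:,:,::-1]
cv2.imwrite('pics/c4.png',cv2.resize(np.hstack([cv2.resize(w,(533,400)),c]),(800,283)))
E
```

```text
t: 6.68
tcp_pos: [0.5882, -0.1771, 0.1308]
tool_rot: [0.663, 0.749, 0.0, 0.001]
force: [0.5, -0.4, -1.0]
finger_gap: 0.282
gripper_force: 30.0
t 6.67 tcp [ 0.5882 -0.1771  0.1308] yawy 7.01 zaxis [ 1.6e-03 -8.0e-04 -1.0e+00] shift cm [ 0.04 -0.09  2.78] wz 0.01
```

View pics/c4.png

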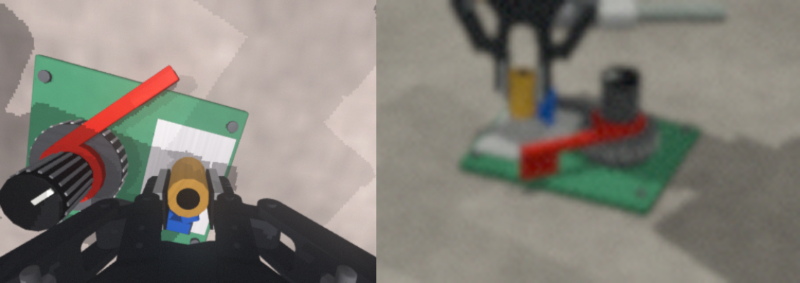

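The bushing (188,190 in the left view) hangs over the steel patch on the open side of the blue V, and the red finger is well clear. I'll lower it and feel for the plate.

```bash
python3 -m inch '[{"dx":0,"dy":-0.1,"dz":1.6,"wx":0,"wy":0,"wz":0},{"dx":0,"dy":0,"dz":1.1,"wx":0,"wy":0,"wz":0},{"dx":0,"dy":0,"dz":0,"wx":0,"wy":0,"wz":0},{"dx":0,"dy":0,"dz":0,"wx":0,"wy":0,"wz":0}]'
python3 -m inch '[{"dx":0,"dy":0,"dz":0.15,"wx":0,"wy":0,"wz":0},{"dx":0,"dy":0,"dz":0,"wx":0,"wy":0,"wz":0}]'
python3 -m inch '[{"dx":0,"dy":0,"dz":0.15,"wx":0,"wy":0,"wz":0},{"dx":0,"dy":0,"dz":0,"wx":0,"wy":0,"wz":0}]'
```

```text
t: 7.28
tcp_pos: [0.5866, -0.1769, 0.1027]
tool_rot: [0.663, 0.749, -0.0, -0.0]
force: [0.2, -0.5, -0.4]
finger_gap: 0.281
gripper_force: 30.0
t: 7.52
tcp_pos: [0.5867, -0.1769, 0.1016]
tool_rot: [0.663, 0.749, 0.0, 0.0]
force: [1.0, -0.7, -0.7]
finger_gap: 0.281
gripper_force: 30.0
t: 7.78
tcp_pos: [0.5868, -0.1769, 0.1003]
tool_rot: [0.663, 0.749, 0.0, 0.0]
force: [-0.3, 0.7, 1.4]
finger_gap: 0.278
gripper_force: 30.2
```

```bash
python3 -m inch '[{"dx":0,"dy":0,"dz":0.05,"wx":0,"wy":0,"wz":0},{"dx":0,"dy":0,"dz":0,"wx":0,"wy":0,"wz":0},{"dx":0,"dy":0,"dz":0,"wx":0,"wy":0,"wz":0}]'
python3 -m inch '[{"dx":0,"dy":0,"dz":0.05,"wx":0,"wy":0,"wz":0},{"dx":0,"dy":0,"dz":0,"wx":0,"wy":0,"wz":0},{"dx":0,"dy":0,"dz":0,"wx":0,"wy":0,"wz":0}]'
```

```text
t: 8.15
tcp_pos: [0.5868, -0.1769, 0.1003]
tool_rot: [0.663, 0.749, 0.0, 0.0]
force: [-1.5, 0.2, 5.6]
finger_gap: 0.28
gripper_force: 30.6
t: 8.52
tcp_pos: [0.5868, -0.1769, 0.1002]
tool_rot: [0.663, 0.749, 0.0, 0.0]
force: [-1.3, 0.7, 8.2]
finger_gap: 0.282
gripper_force: 30.9
```

The plate is felt at 8 N, so I'll release and retreat straight up.

```bash
python3 -m inch '[{"dx":0,"dy":0,"dz":0,"wx":0,"wy":0,"wz":0},{"dx":0,"dy":0,"dz":0,"wx":0,"wy":0,"wz":0},{"dx":0,"dy":0,"dz":0,"wx":0,"wy":0,"wz":0},{"dx":0,"dy":0,"dz":0,"wx":0,"wy":0,"wz":0}]' 0.5
python3 -m inch '[{"dx":0,"dy":0,"dz":-2,"wx":0,"wy":0,"wz":0},{"dx":0,"dy":0,"dz":-4,"wx":0,"wy":0,"wz":0},{"dx":0,"dy":0,"dz":-4,"wx":0,"wy":0,"wz":0},{"dx":0,"dy":-2,"dz":-4,"wx":0,"wy":0,"wz":0},{"dx":0,"dy":-2,"dz":-2,"wx":0,"wy":0,"wz":0},{"dx":0,"dy":0,"dz":0,"wx":0,"wy":0,"wz":0},{"dx":0,"dy":0,"dz":0,"wx":0,"wy":0,"wz":0}]'
python3 - <<'E'
from h import *
move([.502,-.187,.127])
a,p=snap('wrist','w5.png')
h=cv2.cvtColor(a,cv2.COLOR_RGB2HSV)
k=cv2.inRange(h,(15,90,60),(35,255,255));N,l,st,c=cv2.connectedComponentsWithStats(k);i=1+st[1:,4].argmax()
print(st[i],c[i],onz(p,*c[i],.052))
E
```

```text
t: 9.02
tcp_pos: [0.5865, -0.1768, 0.0986]
tool_rot: [0.663, 0.749, -0.0, -0.0]
force: [-0.1, -0.6, -0.6]
finger_gap: 0.5
gripper_force: 0.0
t: 9.9
tcp_pos: [0.5472, -0.1817, 0.2591]
tool_rot: [0.663, 0.749, 0.0, 0.0]
force: [0.7, 0.7, -0.9]
finger_gap: 0.503
gripper_force: 0.0
t 9.9 tcp [ 0.5472 -0.1817  0.2591] yawy 6.97 zaxis [ 9.e-04 -2.e-04 -1.e+00] shift cm [ 0.03 -4.56 13.21] wz None
[282 166  30  32 573] [295.67015707 180.72425829] [ 0.58323232 -0.17428917  0.052     ]
```

View pics/w5.png

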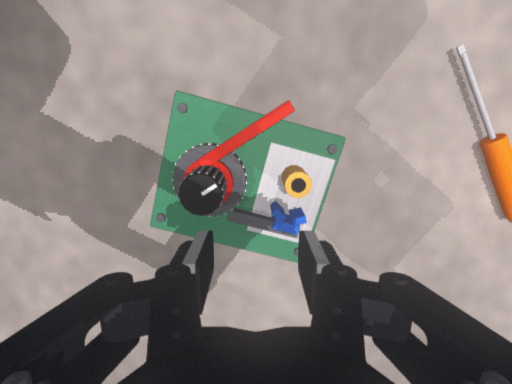

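The bushing stands released at (297,183), upright and clear of both the V (288,218) and the finger (290,105). Next I measure the knob axis and move to it.

```bash
python3 - <<'E'
from h import *
a=cv2.imread('pics/w5.png');p=eyes.camera_params('wrist')
g=cv2.cvtColor(a,cv2.COLOR_BGR2GRAY)
k=(g<48).astype(np.uint8);k[:,:165]=0;k[:,235:]=0;k[:168]=0;k[217:]=0
N,l,st,c=cv2.connectedComponentsWithStats(k);i=1+st[1:,4].argmax();print(st[i],c[i])
cnt=np.argwhere(l==i)[:,::-1].astype(np.int32);
# top disc: leftmost/bottom edges free of the side wall
x0,y0,w,hh,_=st[i]
Z=.2591+.0  
s=np.linalg.norm(np.array(proj(p,[.502,-.187,.0905]))-np.array(proj(p,[.520,-.187,.0905])))
u,v=x0+s,y0+hh-s
print('r px',s,'centre',u,v,onz(p,u,v,.0905), 'view',onz(p,202,194.5,.0905),'ring',onz(p,209,178.5,.04))
move([*onz(p,u,v,.0905)[:2],.127])
E
```

```text
[179 182  44  33 753] [198.84462151 200.02124834]
r px 22.31509965323022 centre 201.31509965323022 192.68490034676978 [ 0.50263867 -0.18511823  0.0905    ] view [ 0.50330282 -0.18656609  0.0905    ] ring [ 0.50127093 -0.18439207  0.04      ]
t 9.95 tcp [ 0.5472 -0.1816  0.2585] yawy 6.99 zaxis [-2.e-04  3.e-04 -1.e+00] shift cm [ 0.19 -4.46 13.15] wz None
```

```bash
python3 -m inch '[{"dx":0.05,"dy":-2.25,"dz":0,"wx":0,"wy":0,"wz":0},{"dx":0,"dy":-2.25,"dz":0,"wx":0,"wy":0,"wz":0},{"dx":0,"dy":0,"dz":0,"wx":0,"wy":0,"wz":0},{"dx":0,"dy":0,"dz":4,"wx":0,"wy":0,"wz":0},{"dx":0,"dy":0,"dz":4,"wx":0,"wy":0,"wz":0},{"dx":0,"dy":0,"dz":3.2,"wx":0,"wy":0,"wz":0},{"dx":0,"dy":0,"dz":2,"wx":0,"wy":0,"wz":0},{"dx":0,"dy":0,"dz":0,"wx":0,"wy":0,"wz":0},{"dx":0,"dy":0,"dz":0,"wx":0,"wy":0,"wz":0}]' 0.7
python3 - <<'E'
from h import *
move([.5025,-.1865,.127]);print(sense()['ft_torque'])
E
python3 -m inch '[{"dx":0,"dy":0,"dz":0,"wx":0,"wy":0,"wz":0},{"dx":0,"dy":0,"dz":0,"wx":0,"wy":0,"wz":0},{"dx":0,"dy":0,"dz":0,"wx":0,"wy":0,"wz":0}]' 0 40
python3 - <<'E'
from h import *
s=sense();print(s['force'],s['ft_torque'])
E
```

```text
t: 11.08
tcp_pos: [0.5031, -0.1869, 0.1271]
tool_rot: [0.663, 0.749, 0.0, 0.001]
force: [0.5, -0.1, -0.4]
finger_gap: 0.699
gripper_force: 0.0
t 11.07 tcp [ 0.5031 -0.1869  0.1271] yawy 7.0 zaxis [ 1.e-03 -5.e-04 -1.e+00] shift cm [ 0.05 -0.06  0.01] wz None
[-0.01458872  0.044159   -0.02299437]
t: 11.45
tcp_pos: [0.5021, -0.187, 0.1281]
tool_rot: [0.663, 0.749, -0.0, 0.001]
force: [-3.2, -1.5, 6.3]
finger_gap: 0.41
gripper_force: 40.0
[-3.17638502 -1.50914608  6.26095573] [-0.15552813  0.42414748  0.04195857]
```

```bash
cat > f.py <<'E'
from h import *
s=sense();R=Ro.from_quat(s['tool_rot']).as_matrix()
print('t',round(s['t'],2),'yaw',np.degrees(np.arctan2(R[1,1],R[0,1])).round(2),'F',s['force'].round(2),'T',s['ft_torque'].round(3))
E
python3 -m inch '[{"dx":0,"dy":0,"dz":0,"wx":0,"wy":0,"wz":2},{"dx":0,"dy":0,"dz":0,"wx":0,"wy":0,"wz":3},{"dx":0,"dy":0,"dz":0,"wx":0,"wy":0,"wz":3},{"dx":0,"dy":0,"dz":0,"wx":0,"wy":0,"wz":2},{"dx":0,"dy":0,"dz":0,"wx":0,"wy":0,"wz":0},{"dx":0,"dy":0,"dz":0,"wx":0,"wy":0,"wz":0}]' - 60 | head -2
python3 f.py
python3 -m inch '[{"dx":0,"dy":0,"dz":0,"wx":0,"wy":0,"wz":5},{"dx":0,"dy":0,"dz":0,"wx":0,"wy":0,"wz":5},{"dx":0,"dy":0,"dz":0,"wx":0,"wy":0,"wz":5},{"dx":0,"dy":0,"dz":0,"wx":0,"wy":0,"wz":0},{"dx":0,"dy":0,"dz":0,"wx":0,"wy":0,"wz":0}]' - 60 | head -2
python3 f.py
python3 - <<'E'
from h import *
a,p=snap('top')
cv2.imwrite('pics/t6.png',cv2.resize(a[150:240,335:435],None,fx=5,fy=5,interpolation=cv2.INTER_CUBIC)[:,:,::-1])
b,p=snap('wrist','w6.png')
E
```

```text
t: 12.2
tcp_pos: [0.502, -0.187, 0.1282]
t 12.2 yaw -2.97 F [-3.25 -2.11  7.12] T [-0.103  0.459  0.131]
t: 12.82
tcp_pos: [0.5018, -0.187, 0.1281]
t 12.82 yaw -18.05 F [-3.61 -0.38  6.86] T [-0.213  0.555 -0.199]
```

View pics/w6.png

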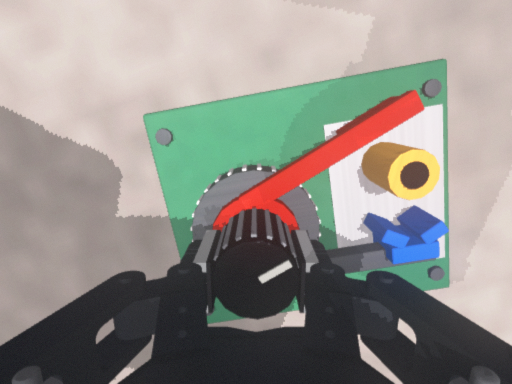

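The red arm has turned with the gripper and isn't slipping. The bushing (405,172) stands between the red finger (400,105) and the V (405,235). I'll continue in small steps and watch the torque.

```bash

python3 -m inch '[{"dx":0,"dy":0,"dz":0,"wx":0,"wy":0,"wz":2}]' >/dev/null; python3 f.py
python3 -m inch '[{"dx":0,"dy":0,"dz":0,"wx":0,"wy":0,"wz":2}]' >/dev/null; python3 f.py
python3 -m inch '[{"dx":0,"dy":0,"dz":0,"wx":0,"wy":0,"wz":2}]' >/dev/null; python3 f.py
python3 -m inch '[{"dx":0,"dy":0,"dz":0,"wx":0,"wy":0,"wz":0}]' >/dev/null; python3 f.py
python3 -m inch '[{"dx":0,"dy":0,"dz":0,"wx":0,"wy":0,"wz":0}]' >/dev/null; python3 f.py
python3 -m inch '[{"dx":0,"dy":0,"dz":0,"wx":0,"wy":0,"wz":1}]' >/dev/null; python3 f.py
python3 -m inch '[{"dx":0,"dy":0,"dz":0,"wx":0,"wy":0,"wz":1}]' >/dev/null; python3 f.py
python3 -m inch '[{"dx":0,"dy":0,"dz":0,"wx":0,"wy":0,"wz":1}]' >/dev/null; python3 f.py
python3 -m inch '[{"dx":0,"dy":0,"dz":0,"wx":0,"wy":0,"wz":0}]' >/dev/null; python3 f.py
```

```text
t 13.05 yaw -19.96 F [-4.13 -1.22  7.28] T [-0.123  0.508  0.376]
t 13.18 yaw -21.96 F [-3.43 -1.3   6.76] T [-0.166  0.48   0.337]
t 13.3 yaw -23.95 F [-4.1  -0.98  6.71] T [-0.154  0.499  0.306]
t 13.43 yaw -23.96 F [-3.77 -1.61  7.77] T [-0.25   0.551  0.103]
t 13.55 yaw -23.96 F [-4.41 -0.85  7.16] T [-0.154  0.492  0.118]
t 13.68 yaw -24.92 F [-3.48  0.03  7.58] T [-0.191  0.481  0.386]
t 13.8 yaw -25.92 F [-4.04 -0.74  7.59] T [-0.159  0.498  0.346]
t 13.93 yaw -26.9 F [-3.36 -0.58  7.51] T [-0.167  0.478  0.486]
t 14.05 yaw -26.91 F [-3.61 -0.5   7.37] T [-0.205  0.529  0.219]
```

Turning takes about 0.35 Nm, which is the knob's own friction. From here I use small typed steps and stop when the torque rises.

```bash
cat > g.py <<'E'
import sys
from f import s
sys.exit(s['ft_torque'][2]>float(sys.argv[1]))
E
M() { python3 f.py; }
python3 -m inch '[{"dx":0,"dy":0,"dz":0,"wx":0,"wy":0,"wz":0.4}]' >/dev/null; python3 g.py 0.5 || exit
python3 -m inch '[{"dx":0,"dy":0,"dz":0,"wx":0,"wy":0,"wz":0.4}]' >/dev/null; python3 g.py 0.5 || exit
python3 -m inch '[{"dx":0,"dy":0,"dz":0,"wx":0,"wy":0,"wz":0.4}]' >/dev/null; python3 g.py 0.5 || exit
python3 -m inch '[{"dx":0,"dy":0,"dz":0,"wx":0,"wy":0,"wz":0.4}]' >/dev/null; python3 g.py 0.5 || exit
python3 -m inch '[{"dx":0,"dy":0,"dz":0,"wx":0,"wy":0,"wz":0.4}]' >/dev/null; python3 g.py 0.5 || exit
python3 -m inch '[{"dx":0,"dy":0,"dz":0,"wx":0,"wy":0,"wz":0.4}]' >/dev/null; python3 g.py 0.5 || exit
python3 -m inch '[{"dx":0,"dy":0,"dz":0,"wx":0,"wy":0,"wz":0.4}]' >/dev/null; python3 g.py 0.5 || exit
python3 -m inch '[{"dx":0,"dy":0,"dz":0,"wx":0,"wy":0,"wz":0.4}]' >/dev/null; python3 g.py 0.5 || exit
python3 -m inch '[{"dx":0,"dy":0,"dz":0,"wx":0,"wy":0,"wz":0.4}]' >/dev/null; python3 g.py 0.5 || exit
python3 -m inch '[{"dx":0,"dy":0,"dz":0,"wx":0,"wy":0,"wz":0.4}]' >/dev/null; python3 g.py 0.5 || exit
python3 - <<'E'
from h import *
b,p=snap('wrist','w7.png')
E
```

```text
t 14.18 yaw -27.28 F [-3.57 -0.84  6.53] T [-0.137  0.541  0.437]False
```

```bash
sed -i 's/sys.exit(\(.*\))$/sys.exit(int(\1))/' g.py
python3 -m inch '[{"dx":0,"dy":0,"dz":0,"wx":0,"wy":0,"wz":0.4}]' >/dev/null; python3 g.py 0.5 || exit
python3 -m inch '[{"dx":0,"dy":0,"dz":0,"wx":0,"wy":0,"wz":0.4}]' >/dev/null; python3 g.py 0.5 || exit
python3 -m inch '[{"dx":0,"dy":0,"dz":0,"wx":0,"wy":0,"wz":0.4}]' >/dev/null; python3 g.py 0.5 || exit
python3 -m inch '[{"dx":0,"dy":0,"dz":0,"wx":0,"wy":0,"wz":0.4}]' >/dev/null; python3 g.py 0.5 || exit
python3 -m inch '[{"dx":0,"dy":0,"dz":0,"wx":0,"wy":0,"wz":0.4}]' >/dev/null; python3 g.py 0.5 || exit
python3 -m inch '[{"dx":0,"dy":0,"dz":0,"wx":0,"wy":0,"wz":0.4}]' >/dev/null; python3 g.py 0.5 || exit
python3 -m inch '[{"dx":0,"dy":0,"dz":0,"wx":0,"wy":0,"wz":0.4}]' >/dev/null; python3 g.py 0.5 || exit
python3 -m inch '[{"dx":0,"dy":0,"dz":0,"wx":0,"wy":0,"wz":0.4}]' >/dev/null; python3 g.py 0.5 || exit
python3 -m inch '[{"dx":0,"dy":0,"dz":0,"wx":0,"wy":0,"wz":0.4}]' >/dev/null; python3 g.py 0.5 || exit
python3 -m inch '[{"dx":0,"dy":0,"dz":0,"wx":0,"wy":0,"wz":0.4}]' >/dev/null; python3 g.py 0.5 || exit
```

```text
t 14.3 yaw -27.67 F [-4.32 -0.63  7.74] T [-0.188  0.518  0.454]
t 14.43 yaw -28.08 F [-3.71 -1.81  7.58] T [-0.216  0.557  0.429]
t 14.55 yaw -28.47 F [-3.71 -0.64  7.51] T [-0.116  0.529  0.433]
t 14.68 yaw -28.87 F [-3.66 -0.44  6.93] T [-0.125  0.492  0.485]
t 14.8 yaw -29.28 F [-4.81 -0.54  7.43] T [-0.231  0.487  0.447]
t 14.93 yaw -29.68 F [-4.27 -1.01  6.96] T [-0.159  0.531  0.401]
t 15.05 yaw -30.08 F [-4.33 -1.66  6.9 ] T [-0.173  0.572  0.403]
t 15.18 yaw -30.48 F [-2.72 -1.08  8.03] T [-0.121  0.516  0.418]
t 15.3 yaw -30.88 F [-3.91 -0.64  7.37] T [-0.148  0.6    0.407]
t 15.43 yaw -31.28 F [-3.69 -0.69  7.91] T [-0.166  0.51   0.415]
```

```bash
python3 -m inch '[{"dx":0,"dy":0,"dz":0,"wx":0,"wy":0,"wz":0.3}]' >/dev/null; python3 g.py 0.52 || exit
python3 -m inch '[{"dx":0,"dy":0,"dz":0,"wx":0,"wy":0,"wz":0.3}]' >/dev/null; python3 g.py 0.52 || exit
python3 -m inch '[{"dx":0,"dy":0,"dz":0,"wx":0,"wy":0,"wz":0.3}]' >/dev/null; python3 g.py 0.52 || exit
python3 -m inch '[{"dx":0,"dy":0,"dz":0,"wx":0,"wy":0,"wz":0.3}]' >/dev/null; python3 g.py 0.52 || exit
python3 -m inch '[{"dx":0,"dy":0,"dz":0,"wx":0,"wy":0,"wz":0.3}]' >/dev/null; python3 g.py 0.52 || exit
python3 -m inch '[{"dx":0,"dy":0,"dz":0,"wx":0,"wy":0,"wz":0.3}]' >/dev/null; python3 g.py 0.52 || exit
python3 -m inch '[{"dx":0,"dy":0,"dz":0,"wx":0,"wy":0,"wz":0.3}]' >/dev/null; python3 g.py 0.52 || exit
python3 -m inch '[{"dx":0,"dy":0,"dz":0,"wx":0,"wy":0,"wz":0.3}]' >/dev/null; python3 g.py 0.52 || exit
python3 -m inch '[{"dx":0,"dy":0,"dz":0,"wx":0,"wy":0,"wz":0.3}]' >/dev/null; python3 g.py 0.52 || exit
python3 -m inch '[{"dx":0,"dy":0,"dz":0,"wx":0,"wy":0,"wz":0.3}]' >/dev/null; python3 g.py 0.52 || exit
python3 -m inch '[{"dx":0,"dy":0,"dz":0,"wx":0,"wy":0,"wz":0.3}]' >/dev/null; python3 g.py 0.52 || exit
python3 -m inch '[{"dx":0,"dy":0,"dz":0,"wx":0,"wy":0,"wz":0.3}]' >/dev/null; python3 g.py 0.52 || exit
python3 -m inch '[{"dx":0,"dy":0,"dz":0,"wx":0,"wy":0,"wz":0.3}]' >/dev/null; python3 g.py 0.52 || exit
python3 -m inch '[{"dx":0,"dy":0,"dz":0,"wx":0,"wy":0,"wz":0.3}]' >/dev/null; python3 g.py 0.52 || exit
python3 -m inch '[{"dx":0,"dy":0,"dz":0,"wx":0,"wy":0,"wz":0.3}]' >/dev/null; python3 g.py 0.52 || exit
python3 -m inch '[{"dx":0,"dy":0,"dz":0,"wx":0,"wy":0,"wz":0.3}]' >/dev/null; python3 g.py 0.52 || exit
python3 -m inch '[{"dx":0,"dy":0,"dz":0,"wx":0,"wy":0,"wz":0.3}]' >/dev/null; python3 g.py 0.52 || exit
python3 -m inch '[{"dx":0,"dy":0,"dz":0,"wx":0,"wy":0,"wz":0.3}]' >/dev/null; python3 g.py 0.52 || exit
python3 -m inch '[{"dx":0,"dy":0,"dz":0,"wx":0,"wy":0,"wz":0.3}]' >/dev/null; python3 g.py 0.52 || exit
python3 -m inch '[{"dx":0,"dy":0,"dz":0,"wx":0,"wy":0,"wz":0.3}]' >/dev/null; python3 g.py 0.52 || exit
```

```text
t 15.55 yaw -31.57 F [-4.08 -0.83  6.59] T [-0.192  0.496  0.422]
t 15.68 yaw -31.87 F [-2.13 -1.33  7.34] T [-0.102  0.542  0.423]
t 15.8 yaw -32.17 F [-4.55 -0.73  7.74] T [-0.186  0.546  0.396]
t 15.93 yaw -32.47 F [-4.35 -0.21  7.67] T [-0.103  0.538  0.406]
t 16.05 yaw -32.77 F [-3.55 -1.17  7.63] T [-0.176  0.562  0.419]
t 16.18 yaw -33.07 F [-3.44 -1.43  7.15] T [-0.198  0.464  0.449]
t 16.3 yaw -33.37 F [-3.73 -1.    6.72] T [-0.179  0.523  0.441]
t 16.43 yaw -33.67 F [-3.7  -1.46  7.05] T [-0.206  0.518  0.374]
t 16.55 yaw -33.97 F [-3.89 -0.9   7.  ] T [-0.173  0.556  0.448]
t 16.68 yaw -34.27 F [-4.92 -1.55  6.54] T [-0.126  0.534  0.399]
t 16.8 yaw -34.57 F [-4.05 -0.82  6.78] T [-0.156  0.561  0.393]
t 16.93 yaw -34.87 F [-4.14 -1.73  8.48] T [-0.174  0.53   0.449]
t 17.05 yaw -35.17 F [-3.85 -1.61  8.09] T [-0.154  0.574  0.442]
t 17.18 yaw -35.47 F [-3.61 -0.55  6.92] T [-0.126  0.52   0.403]
t 17.3 yaw -35.77 F [-3.21 -0.34  8.23] T [-0.141  0.573  0.373]
t 17.43 yaw -36.07 F [-4.2  -1.3   7.35] T [-0.228  0.529  0.4  ]
t 17.55 yaw -36.37 F [-3.32 -1.11  6.95] T [-0.204  0.503  0.394]
t 17.68 yaw -36.67 F [-3.78 -0.98  7.87] T [-0.178  0.541  0.431]
t 17.8 yaw -36.97 F [-3.81 -1.25  8.28] T [-0.238  0.566  0.406]
t 17.93 yaw -37.27 F [-4.65 -0.29  7.68] T [-0.186  0.571  0.481]
```

```bash
python3 -m inch '[{"dx":0,"dy":0,"dz":0,"wx":0,"wy":0,"wz":0.25}]' >/dev/null; python3 g.py 0.52 || exit
python3 -m inch '[{"dx":0,"dy":0,"dz":0,"wx":0,"wy":0,"wz":0.25}]' >/dev/null; python3 g.py 0.52 || exit
python3 -m inch '[{"dx":0,"dy":0,"dz":0,"wx":0,"wy":0,"wz":0.25}]' >/dev/null; python3 g.py 0.52 || exit
python3 -m inch '[{"dx":0,"dy":0,"dz":0,"wx":0,"wy":0,"wz":0.25}]' >/dev/null; python3 g.py 0.52 || exit
python3 -m inch '[{"dx":0,"dy":0,"dz":0,"wx":0,"wy":0,"wz":0.25}]' >/dev/null; python3 g.py 0.52 || exit
python3 -m inch '[{"dx":0,"dy":0,"dz":0,"wx":0,"wy":0,"wz":0.25}]' >/dev/null; python3 g.py 0.52 || exit
python3 -m inch '[{"dx":0,"dy":0,"dz":0,"wx":0,"wy":0,"wz":0.25}]' >/dev/null; python3 g.py 0.52 || exit
python3 -m inch '[{"dx":0,"dy":0,"dz":0,"wx":0,"wy":0,"wz":0.25}]' >/dev/null; python3 g.py 0.52 || exit
python3 -m inch '[{"dx":0,"dy":0,"dz":0,"wx":0,"wy":0,"wz":0.25}]' >/dev/null; python3 g.py 0.52 || exit
python3 -m inch '[{"dx":0,"dy":0,"dz":0,"wx":0,"wy":0,"wz":0.25}]' >/dev/null; python3 g.py 0.52 || exit
python3 -m inch '[{"dx":0,"dy":0,"dz":0,"wx":0,"wy":0,"wz":0.25}]' >/dev/null; python3 g.py 0.52 || exit
python3 -m inch '[{"dx":0,"dy":0,"dz":0,"wx":0,"wy":0,"wz":0.25}]' >/dev/null; python3 g.py 0.52 || exit
python3 -m inch '[{"dx":0,"dy":0,"dz":0,"wx":0,"wy":0,"wz":0.25}]' >/dev/null; python3 g.py 0.52 || exit
python3 -m inch '[{"dx":0,"dy":0,"dz":0,"wx":0,"wy":0,"wz":0.25}]' >/dev/null; python3 g.py 0.52 || exit
python3 -m inch '[{"dx":0,"dy":0,"dz":0,"wx":0,"wy":0,"wz":0.25}]' >/dev/null; python3 g.py 0.52 || exit
python3 -m inch '[{"dx":0,"dy":0,"dz":0,"wx":0,"wy":0,"wz":0.25}]' >/dev/null; python3 g.py 0.52 || exit
python3 -m inch '[{"dx":0,"dy":0,"dz":0,"wx":0,"wy":0,"wz":0.25}]' >/dev/null; python3 g.py 0.52 || exit
python3 -m inch '[{"dx":0,"dy":0,"dz":0,"wx":0,"wy":0,"wz":0.25}]' >/dev/null; python3 g.py 0.52 || exit
python3 -m inch '[{"dx":0,"dy":0,"dz":0,"wx":0,"wy":0,"wz":0.25}]' >/dev/null; python3 g.py 0.52 || exit
python3 -m inch '[{"dx":0,"dy":0,"dz":0,"wx":0,"wy":0,"wz":0.25}]' >/dev/null; python3 g.py 0.52 || exit
python3 -m inch '[{"dx":0,"dy":0,"dz":0,"wx":0,"wy":0,"wz":0.25}]' >/dev/null; python3 g.py 0.52 || exit
python3 -m inch '[{"dx":0,"dy":0,"dz":0,"wx":0,"wy":0,"wz":0.25}]' >/dev/null; python3 g.py 0.52 || exit
python3 -m inch '[{"dx":0,"dy":0,"dz":0,"wx":0,"wy":0,"wz":0.25}]' >/dev/null; python3 g.py 0.52 || exit
python3 -m inch '[{"dx":0,"dy":0,"dz":0,"wx":0,"wy":0,"wz":0.25}]' >/dev/null; python3 g.py 0.52 || exit
```

```text
t 18.05 yaw -37.52 F [-3.38 -1.5   7.3 ] T [-0.105  0.557  0.382]
t 18.18 yaw -37.77 F [-4.24 -0.6   7.8 ] T [-0.202  0.53   0.386]
t 18.3 yaw -38.02 F [-3.65 -0.27  7.95] T [-0.18   0.561  0.397]
t 18.43 yaw -38.27 F [-3.74 -0.81  7.65] T [-0.167  0.552  0.414]
t 18.55 yaw -38.52 F [-4.04 -0.61  7.69] T [-0.132  0.537  0.454]
t 18.68 yaw -38.77 F [-3.38 -0.6   7.57] T [-0.156  0.566  0.422]
t 18.8 yaw -39.02 F [-3.97 -0.24  8.51] T [-0.158  0.557  0.448]
t 18.93 yaw -39.27 F [-4.06 -1.85  7.76] T [-0.14   0.562  0.49 ]
t 19.05 yaw -39.52 F [-4.25 -1.41  8.3 ] T [-0.144  0.551  0.406]
t 19.18 yaw -39.77 F [-3.45 -0.37  8.15] T [-0.158  0.579  0.414]
t 19.3 yaw -40.02 F [-4.43 -0.74  7.55] T [-0.112  0.533  0.413]
t 19.43 yaw -40.27 F [-4.14 -1.02  7.48] T [-0.196  0.516  0.425]
t 19.55 yaw -40.52 F [-3.64 -0.63  8.76] T [-0.108  0.585  0.397]
t 19.68 yaw -40.77 F [-3.19 -0.01  7.52] T [-0.17   0.569  0.393]
t 19.8 yaw -41.02 F [-3.85 -0.63  8.12] T [-0.144  0.582  0.378]
t 19.93 yaw -41.27 F [-3.73 -0.46  7.72] T [-0.089  0.528  0.431]
t 20.05 yaw -41.52 F [-2.95 -0.94  6.62] T [-0.151  0.557  0.386]
t 20.18 yaw -41.74 F [-3.22 -0.37  7.29] T [-0.116  0.524  0.642]
```

The torque jumped from about 0.40 to 0.64 Nm in one step, so the pinch has started. I'll confirm with finer steps.

```bash
python3 -m inch '[{"dx":0,"dy":0,"dz":0,"wx":0,"wy":0,"wz":0}]' >/dev/null; python3 g.py 0.7 || exit
python3 -m inch '[{"dx":0,"dy":0,"dz":0,"wx":0,"wy":0,"wz":0.06}]' >/dev/null; python3 g.py 0.68 || exit
python3 -m inch '[{"dx":0,"dy":0,"dz":0,"wx":0,"wy":0,"wz":0}]' >/dev/null; python3 g.py 0.7 || exit
```

```text
t 20.3 yaw -41.73 F [-3.85 -1.44  8.98] T [-0.198  0.545  0.464]
t 20.43 yaw -41.76 F [-3.52 -0.71  7.44] T [-0.145  0.563  0.605]
t 20.55 yaw -41.77 F [-2.76 -0.11  7.03] T [-0.183  0.516  0.594]
```

```bash
python3 -m inch '[{"dx":0,"dy":0,"dz":0,"wx":0,"wy":0,"wz":0.06}]' >/dev/null; python3 g.py 0.7 || exit
python3 -m inch '[{"dx":0,"dy":0,"dz":0,"wx":0,"wy":0,"wz":0.06}]' >/dev/null; python3 g.py 0.7 || exit
```

```text
t 20.68 yaw -41.81 F [-4.32  0.02  7.53] T [-0.135  0.525  0.673]
t 20.8 yaw -41.85 F [-4.34 -0.91  7.22] T [-0.072  0.578  0.708]
```

The total is now 0.7 Nm, of which about 0.3 Nm (3.5 N) is pinch, roughly half of what would slip the ring. I'll release and go up.

```bash
python3 -m inch '[{"dx":0,"dy":0,"dz":0,"wx":0,"wy":0,"wz":0},{"dx":0,"dy":0,"dz":0,"wx":0,"wy":0,"wz":0},{"dx":0,"dy":0,"dz":0,"wx":0,"wy":0,"wz":0},{"dx":0,"dy":0,"dz":0,"wx":0,"wy":0,"wz":0}]' 0.7
python3 -m inch '[{"dx":0,"dy":0,"dz":-2,"wx":0,"wy":0,"wz":0},{"dx":0,"dy":0,"dz":-4,"wx":0,"wy":0,"wz":0},{"dx":0,"dy":0,"dz":-4,"wx":0,"wy":0,"wz":0},{"dx":0,"dy":0,"dz":-4,"wx":0,"wy":0,"wz":0},{"dx":0,"dy":0,"dz":0,"wx":0,"wy":0,"wz":0},{"dx":0,"dy":0,"dz":0,"wx":0,"wy":0,"wz":0}]'
python3 - <<'E'
from h import *
b,p=snap('wrist','w8.png')
print([onz(p,*proj(p,[.586,-.199,.052]),.052)],proj(p,[.586,-.199,.052]))
h=cv2.cvtColor(b,cv2.COLOR_RGB2HSV)
k=cv2.inRange(h,(15,90,60),(35,255,255));N,l,st,c=cv2.connectedComponentsWithStats(k);i=1+st[1:,4].argmax()
print(st[i],c[i],onz(p,*c[i],.052))
E
```

```text
t: 21.3
tcp_pos: [0.5022, -0.1867, 0.1268]
tool_rot: [0.914, 0.406, 0.0, -0.0]
force: [0.0, -0.5, -0.0]
finger_gap: 0.696
gripper_force: 0.0
t: 22.05
tcp_pos: [0.5017, -0.1864, 0.2665]
tool_rot: [0.914, 0.406, -0.0, -0.0]
force: [-0.5, -1.0, -0.3]
finger_gap: 0.699
gripper_force: 0.0
[array([ 0.586, -0.199,  0.052])] (np.float64(332.7210158904105), np.float64(131.75857637375225))
[314 118  34  29 523] [331.33269598 132.34225621] [ 0.58473043 -0.19855995  0.052     ]
```

View pics/w8.png

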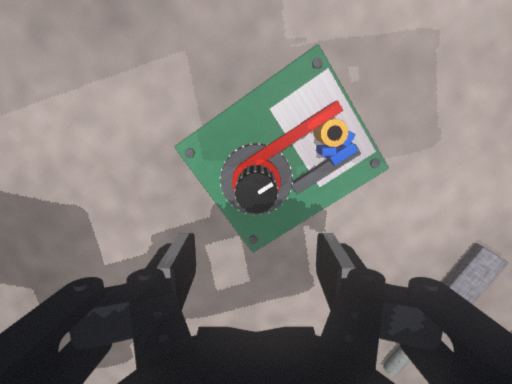

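The bushing (335,132) stands upright between the red finger (325,112) and the blue V (338,152). It measures about (0.585, -0.199) against the predicted seat (0.586, -0.199), and the gripper is clear, so I'm handing in.

```bash
python3 -c "
from station import workorder
print(workorder.sign_off())"
```

```text
the job is handed in; nothing more can be done
None
```

I clamped the brass bushing upright in the V with an estimated 3.5 N pinch, half of what would slip the ring, let go of the knob, left the other bushings in the tray and handed the job in at about 22 s; sign-off returned no verdict.

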